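# Clamp the firing-tray carrier on the dovetail rail

### The job

Take the carrier with the round tan honeycomb tray and the two lilac crowns, slide it onto the dovetail rail from the rail's open, tapered end until it is home against the red stop, and only then turn the orange side clamp knob clockwise as far as it goes. Leave the other carrier, with the green plaster cast, where it is.

Things in the scene. Friction and masses are not known exactly. Their poses are not given: they have to be found in the camera images.
- tray_carrier: Carrier to load: aluminium block 80 (x) x 64 (y) x 26 mm, 0.3-0.55 kg, dovetail channel through it along x. On top a round tan tray (top 35 mm up) and two lilac crowns at y = +-22 mm (47 mm up). Grip: central blue post 22 mm square, 74 mm up; fingers close along x (crowns block y), tips at least 38 mm up. Heights from its underside; origin: underside centre. Either end may lead.
- cast_carrier: The other carrier, to be left alone: same aluminium block and blue post, same size and origin, but with a green horseshoe-shaped plaster cast on top instead of the tan tray.
- rail: Fixed steel bed 260 (x) x 90 (y) x 15 mm; origin: underside centre. Rail along x at y = 0, 16 mm high, 2 mm play each side; tapered nose x = -18 to 20 mm (takes 6 mm misalignment), red stop face at x = 118 mm, so home is carrier centre x = 78, y = 0. Set the carrier flat on the bare bed (centre x = -75 mm, underside 15 mm above the table, its x along the rail) and slide it to +x.
- clamp (a joint): Orange bar knob, 56 x 12 mm, 53 to 79 mm above the table, vertical axis at x = 78, y = -56.5 mm in the rail's frame; brass cam below. rad: 0 loose, rises clockwise seen from above, stop at 1.4 = tight; starts at 0-0.25, needs under 0.4 N m, stays as left. The bar lies 130 degrees minus the value counter-clockwise from the rail's x axis (50 when tight).

How it is judged (in metres and radians):
On the way:
1. the tray carrier is home on the rail (within 12 mm of the stop) while the clamp knob is still loose (below 0.7 rad) (x of tray_carrier in the frame of rail between 0.066 and 0.084 m and y of tray_carrier in the frame of rail between -0.006 and 0.006 m and z of tray_carrier in the frame of rail below 0.021 m and angle between the x axis of tray_carrier and the x axis of rail, either way round below 0.17 rad and value of joint clamp below 0.7 rad), for 0.2 s.
At the end, for the whole second after the job is handed in: The tray carrier sits on the dovetail, within 12 mm of the red stop, lined up with the rail (10 degrees), on the bed and at rest, and the clamp knob is turned past 1.1 rad (stop at 1.4) (x of tray_carrier in the frame of rail between 0.066 and 0.084 m and y of tray_carrier in the frame of rail between -0.006 and 0.006 m and z of tray_carrier in the frame of rail below 0.021 m and angle between the x axis of tray_carrier and the x axis of rail, either way round below 0.17 rad and value of joint clamp above 1.1 rad and linear speed of tray_carrier below 0.02 m/s); the robot touches nothing.
It fails at once if the cast carrier is moved more than 30 mm (distance of cast_carrier from where it was at the start of the episode above 0.03 m).
It also fails if it takes over 51 s, if anything falls off the work surface, if the arm or the gripper's body presses on something with over 40 N, if the wrist force passes 120 N, or if a joint passes its speed limit or range.

### The arm

A 6-joint arm with a two-finger parallel gripper is mounted at the origin on the work surface. World frame = base frame: x ahead of the robot, y to its left, z up, the work surface at z = 0. Lengths are in m, angles in degrees, forces in N, time in s.
With the tool pointing down it reaches from about 0.35 to 0.925 m from the base axis. Payload 6.4 kg.
Tool frame: the origin (TCP) lies on the front face of the gripper's body, between the roots of the fingers; the fingertips stand 73 mm ahead of it and the grasp point (between the pads) lies 54 mm ahead of it; z points along the fingers, y is the line along which they close (so a half turn about z gives the same grasp; the last joint's range is limited). The gripper opens to 85 mm and grips with 20 to 120 N. Pads are 22 mm wide; open, the fingers measure 114 mm over their backs; the gripper's body (76 mm by 85 mm) begins 54 mm behind the grasp point. The pads swing forward as they close: fully open they stand 13 mm farther back than shut.
Start: joints at [56.889, 14.043, 89.255, -0, 76.702, -9.975], TCP at [0.255, 0.598, 0.304] pointing down, gripper open.
Joint ranges: [-179.41, 179.41], [-58.25, 129.5], [7.25, 145.43], [-54.29, 234.29], [11.92, 165.04], [-157.13, 157.13]. Speed limits (degrees/s): [147.25, 147.25, 180, 180, 180, 180].

### API

Orientations are given as [roll, pitch, yaw] about the fixed x, y, z axes, in that order (R = Rz(yaw) Ry(pitch) Rx(roll)).
In Python, from plant import sensors, snapshot, camera_params, workorder gives the robot as it stands. The module is installed in compiled form; this text tells all that it offers.
- The arm moves only by the shell command python3 -m creep 'ROWS' [OPENING] [FORCE]. ROWS is JSON, a list that holds one entry, the list of rows, each a list of 4 numbers: the shift along the tool's x, y, z in cm, then the turn about the tool's z in rad. A call has exactly 10 rows; each row is the pose to reach, as a shift and turn from the pose commanded when the call began, along the tool's axes at that moment; what a row does not reach only later rows make up. A row lasts 1/12 s, in which the tool goes at most 41.7 mm and 7.16 degrees, less where a joint would pass 70% of its speed; a pose out of reach is approached as far as the arm can. A call with a gripper value outside its range is refused whole. OPENING is the closure, from -1 (fully open) to 1 (shut), so that 0 is half open, set as the call begins (- or left out, the last holds). The fingers move at their own pace and stop on an object; FORCE is the grip in N (left out, the last holds). Time passes only in rows, so rows that repeat a pose let the fingers close, or fill a call up. It gives the time, the measured TCP pose, the force, the opening and the grip force at its end, in the units of the state.
- sensors.get_state(): the state, without advancing time (a new reading comes with each control period).
- snapshot(name): name is "scene" or "top" or "wrist"; returns (picture, depth): 384x512x3 uint8, blue, green, red; 384x512 float32, m along the optical axis (not along the pixel's ray), 0 where there is no reading.
- camera_params(name): a dict with "vfov" (degrees; the focal length in pixels is half the picture's height over the tangent of half this angle, whatever the lens; pixels are square), "cx", "cy" (the principal point, pixels), "view" (4x4, takes a point from world to camera coordinates). Camera axes: x right, y up, looking along -z (the intrinsics and any distortion apply to the point x, -y, -z); pixel columns grow to the right and rows downward; lengths in m; the calibration is good to about 2 mm. A picture is of the moment at which its call begins: read the wrist's pose just before it. camera_params takes no time and is no camera call; for the wrist camera it gives the pose at the moment of the call.
- workorder.hand_in(): hands the job in; it is judged then, once.
The state is a dict: "t": time; "q": joint angles; "qd": joint speeds; "joint_torque": joint torques, N m; "tcp_pos": TCP position; "orientation": TCP orientation; "ft_force": force on the tool from outside, world axes, zero at the start; "torque": the same for the moment, N m; "gripper_width": finger opening in m; "grasp_force": force on a finger pad.
Only numpy, scipy, OpenCV 4.12 (cv2) and the standard library are available. Lean on these libraries where they do the work, as an engineer would, in place of code of your own. Each camera call takes 0.05 s, during which the arm holds its last target. There are 200 camera calls.

## Working session

There is one attempt and no reset: what is moved stays moved. The work goes in short steps, Python scripts to look and compute and a shell command to move; the robot and the scene stay as the last step left them, time stands still between calls to the robot, and variables do not carry over. Pictures are saved under pics/ and viewed, at most 10 in all, crops included, and the job is handed in when it is done.

```bash
mkdir -p pics; cat > h.py <<'E'
import numpy as np, cv2
from plant import sensors, snapshot, camera_params, workorder
def cam(n):
    p=camera_params(n); f=192/np.tan(np.radians(p['vfov'])/2); return p,f
def pts(n,d,p,f):
    V=np.array(p['view']); v,u=np.mgrid[0:384,0:512]
    c=np.stack([(u-p['cx'])/f*d,-(v-p['cy'])/f*d,-d,np.ones_like(d)],-1)
    return (c@np.linalg.inv(V).T)[...,:3]
E
python3 - <<'E'
from h import *
print(sensors.get_state())
for n in("top","scene"):
    p,f=cam(n); print(n,{k:np.round(v,4).tolist() if k=='view' else v for k,v in p.items()})
    im,d=snapshot(n); cv2.imwrite(f'pics/{n}.png',im); np.savez(f'{n}.npz',im=im,d=d)
E
```

```text
{'t': 0.0, 'q': array([ 5.68897646e+01,  1.40836054e+01,  8.93278167e+01,  1.92001820e-03,
        7.67018956e+01, -9.97636558e+00]), 'qd': array([-0.05646635,  0.03352738, -0.06718857,  0.0387818 ,  0.05734507,
        0.10563455]), 'joint_torque': array([ 7.49863393e-04, -4.29510498e+01, -3.26129830e+01, -1.06085781e-04,
        5.30536970e-03, -1.42921297e-05]), 'tcp_pos': array([0.25513134, 0.59736086, 0.30275866]), 'orientation': array([-1.79888719e+02, -2.14707777e-02,  1.56865666e+02]), 'ft_force': array([-0.15297294, -0.06402001, -0.37686065]), 'torque': array([ 0.03154989, -0.00616048,  0.00282633]), 'grasp_force': 0.0, 'gripper_width': 0.08529219333699936}
top {'vfov': 45.93444955580964, 'cx': 254.14086455864282, 'cy': 191.7062889925227, 'view': [[-0.0062, -0.9999, 0.0101, 0.0995], [0.9955, -0.0053, 0.0942, -0.5376], [-0.0941, 0.0106, 0.9955, -0.8889], [0.0, 0.0, 0.0, 1.0]]}
scene {'vfov': 45.139987469605536, 'cx': 256.1203766606981, 'cy': 196.26713041523556, 'view': [[-0.4114, 0.9115, -0.0028, 0.1102], [-0.5121, -0.2286, 0.8279, 0.265], [0.754, 0.3421, 0.5608, -1.5121], [0.0, 0.0, 0.0, 1.0]]}
```

View pics/top.png

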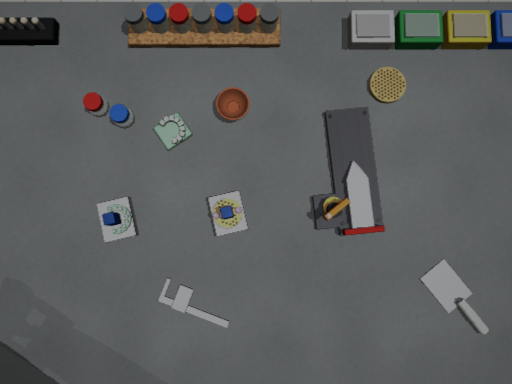

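View pics/scene.png

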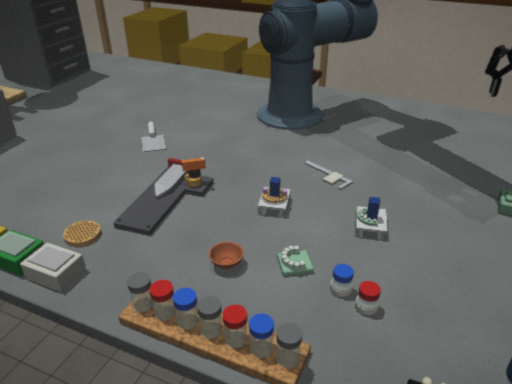

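The top view shows the tray carrier at about (228,213) and the cast carrier at (117,219). The rail runs from its open end at (347,110) to the red stop at (363,231), with the orange knob at (337,209).

```bash
python3 - <<'E'
from h import *
z=np.load('top.npz'); im,d=z['im'],z['d']; p,f=cam('top'); P=pts('top',d.astype(float),p,f)
hsv=cv2.cvtColor(im,cv2.COLOR_BGR2HSV); H,S,Vv=cv2.split(hsv); Z=P[...,2]
def roi(x0,x1,y0,y1):
    m=np.zeros((384,512),bool); m[y0:y1,x0:x1]=1; return m
def rep(n,m):
    q=P[m]; r=cv2.minAreaRect((q[:,:2]*1000).astype(np.float32))
    print(n,m.sum(),'med',np.round(np.median(q,0),4),'rect',[np.round(a,1) for a in r])
print('table z',np.median(Z[roi(260,310,140,190)]),np.std(Z[roi(260,310,140,190)]))
T=roi(200,255,185,245); blue=(H>105)&(H<130)&(S>120)
print('z pct tray',np.percentile(Z[T&(Z>.01)],[5,25,50,75,95]))
rep('tray block',T&(Z>.015)&(Z<.032)&(S<60)); rep('tray all',T&(Z>.018))
rep('post',T&blue&(Z>.068))
rep('cast',roi(90,140,190,245)&(Z>.018))
R=roi(310,395,95,240)
rep('bed',R&(Z>.008)&(Z<.020)); rep('bed upper',roi(310,395,95,190)&(Z>.008)&(Z<.022))
wr=R&(Z>.026)&(Z<.036)&(S<60)&(Vv>110); rep('rail',wr)
red=R&((H<6)|(H>174))&(S>150); rep('red',red)
org=R&(H>7)&(H<22)&(S>150)&(Z>.065); rep('knob',org)
q=P[wr][:,:2]; l=cv2.fitLine(q.astype(np.float32),cv2.DIST_L2,0,.01,.01).ravel(); print('line',l,np.degrees(np.arctan2(l[1],l[0])))
E
```

```text
table z -0.0005182307766761207 0.04943355917555693
z pct tray [0.0233454  0.0256495  0.03202498 0.03565517 0.07306332]
tray block 607 med [0.4895 0.1471 0.0255] rect [array([496.1, 149.6]), array([79.9, 63.9]), np.float64(12.9)]
tray all 1276 med [0.4948 0.1487 0.032 ] rect [array([489.9, 148. ]), array([92.7, 64.1]), np.float64(13.3)]
post 120 med [0.4952 0.1505 0.073 ] rect [array([495.6, 149.9]), array([21.4, 20.1]), np.float64(11.7)]
cast 1318 med [0.484  0.3668 0.0267] rect [array([490.4, 259. ]), array([ 88.5, 302.6]), np.float64(2.3)]
bed 4405 med [ 0.6118 -0.095   0.0145] rect [array([ 600.6, -106.9]), array([146., 302.]), np.float64(82.4)]
bed upper 3200 med [ 0.641  -0.1023  0.0145] rect [array([ 642.9, -125.2]), array([145.3, 199.2]), np.float64(89.8)]
rail 1220 med [ 0.5237 -0.1146  0.0305] rect [array([ 532. , -114.3]), array([131.9,  44.4]), np.float64(4.8)]
red 223 med [ 0.4597 -0.116   0.0395] rect [array([454.1, -26.2]), array([ 12.5, 264.4]), np.float64(3.5)]
knob 160 med [ 0.5022 -0.0619  0.0784] rect [array([474.9,   9.1]), array([ 25.5, 197.5]), np.float64(20.5)]
line [ 0.9948786   0.10107699  0.52366734 -0.11509219] 5.801192
```

```bash
python3 - <<'E'
from h import *
z=np.load('top.npz'); im,d=z['im'],z['d']; p,f=cam('top'); d=cv2.medianBlur(d,5).astype(float); P=pts('top',d,p,f)
H,S,Vv=cv2.split(cv2.cvtColor(im,cv2.COLOR_BGR2HSV)); Z=P[...,2]
def big(m,x0,x1,y0,y1,k=3):
    w=np.zeros((384,512),np.uint8); w[y0:y1,x0:x1]=m[y0:y1,x0:x1]
    if k: w=cv2.morphologyEx(w,cv2.MORPH_OPEN,np.ones((k,k),np.uint8))
    n,l,s,c=cv2.connectedComponentsWithStats(w); return l==1+np.argmax(s[1:,4])
def rep(n,m):
    q=P[m]; r=cv2.minAreaRect((q[:,:2]*1000).astype(np.float32))
    print(n,m.sum(),'med',np.round(np.median(q,0),4),'rect',[np.round(a,1) for a in r])
rep('cast',big(Z>.018,90,140,190,245)); rep('tray',big(Z>.018,200,255,185,245))
rep('bed',big((Z>.008)&(Z<.02),300,395,95,240)); rep('bedall',big((Z>.008),320,395,95,190))
r=big((Z>.027)&(Z<.034)&(S<60)&(Vv>110),310,395,95,240); rep('rail',r)
red=big(((H<6)|(H>174))&(S>150),310,395,200,240,0); rep('red',red)
k=big((H>7)&(H<20)&(S>150)&(Z>.065),310,395,180,240,0); rep('knob',k)
# bed long-edge lines: extreme pixels per row for upper bed
b=big((Z>.008)&(Z<.034),300,395,95,190,3)
L,Rr=[],[]
for v in range(116,184,2):
    u=np.flatnonzero(b[v]); L.append((u[0],v)); Rr.append((u[-1],v))
for nm,e in(('L',L),('R',Rr)):
    C=-np.linalg.inv(np.array(p['view']))[:3,:3]; 
    V=np.linalg.inv(np.array(p['view'])); o=V[:3,3]
    w=[]
    for u,v in e:
        dr=V[:3,:3]@np.array([(u-p['cx'])/f,-(v-p['cy'])/f,-1]); t=(.015-o[2])/dr[2]; w.append((o+t*dr)[:2])
    l=cv2.fitLine(np.array(w,np.float32),cv2.DIST_HUBER,0,.01,.01).ravel(); print(nm,np.round(l,4),np.degrees(np.arctan2(l[1],l[0]))%180)
# nose tip / rail edges
for v in(165,175,185,200,215,224): 
    u=np.flatnonzero(r[v]); print(v,np.round(P[v,u[0]],4),np.round(P[v,u[-1]],4))
E
```

```text
cast 1301 med [0.4844 0.3674 0.0264] rect [array([485.3, 373.2]), array([80.5, 65. ]), np.float64(13.0)]
tray 1262 med [0.4949 0.1487 0.0325] rect [array([496. , 149.6]), array([80.6, 64. ]), np.float64(12.9)]
bed 4297 med [ 0.6097 -0.0938  0.0146] rect [array([583.7, -86.1]), array([256.8, 137.9]), np.float64(5.7)]
bedall 3574 med [ 0.6265 -0.104   0.0146] rect [array([ 626.7, -105.6]), array([175.3,  90.9]), np.float64(5.4)]
rail 1209 med [ 0.5218 -0.115   0.0305] rect [array([ 525.2, -115. ]), array([117.6,  44.8]), np.float64(5.2)]
red 223 med [ 0.4597 -0.1177  0.039 ] rect [array([ 459.9, -119.9]), array([10.9, 77. ]), np.float64(5.4)]
knob 104 med [ 0.5061 -0.065   0.0779] rect [array([503.1, -63.6]), array([11.6, 44.2]), np.float64(38.1)]
L [ 0.9956  0.0939  0.6268 -0.06  ] 5.389938
R [ 0.9953  0.0966  0.6264 -0.149 ] 5.5428805Traceback (most recent call last):
  File "<stdin>", line 30, in <module>
IndexError: index 0 is out of bounds for axis 0 with size 0
```

The depth rectangles match the given sizes (80x64 carrier, 90-wide bed).

| Item | World position (m) | Angle |
|---|---|---|
| Tray carrier | (0.496, 0.150) | 12.9° |
| Rail origin | about (0.584, -0.109) | +x towards the robot, axis 185.5° |

I'll start the approach now.

```bash
python3 -m creep '[[[-2.75,-2.2,0,0.094],[-5.5,-4.4,0,0.188],[-8.25,-6.6,0,0.282],[-11,-8.8,0,0.376],[-13.75,-11,0,0.47],[-16.5,-13.2,0,0.564],[-19.25,-15.4,0,0.658],[-22,-17.6,0,0.752],[-24.75,-19.8,0,0.846],[-27.5,-22,0,0.94]]]' -1 60
cat >> h.py <<'E'
def go(x,y,z,axis=None):
    "shift in tool cm and turn rad to bring TCP to x,y,z and tool y to world angle axis (mod 180)"
    s=sensors.get_state(); yw=np.radians(s['orientation'][2]); t=s['tcp_pos']
    dx,dy=x-t[0],y-t[1]; c,n=np.cos(yw),np.sin(yw)
    tr=0 if axis is None else -((axis+90-s['orientation'][2]+90)%180-90)
    print('t',round(s['t'],2),'tcp',np.round(t,4),'rpy',np.round(s['orientation'],2),'q6',round(s['q'][5],1),'rows cm/rad',np.round([100*(c*dx+n*dy),100*(n*dx-c*dy),100*(t[2]-z),np.radians(tr)],3),'w',round(s['gripper_width'],4),'F',np.round(s['ft_force'],1),'g',round(s['grasp_force'],1))
E
python3 -c "
from h import *
go(.496,.1497,.20,12.9)"
```

```text
t: 0.93
tcp_pos: [0.4221, 0.2857, 0.3036]
orientation: [-180.0, 0.0, 102.7]
ft_force: [0.4, 0.5, -0.6]
gripper_width: 0.0853
grasp_force: 0.0
t 0.93 tcp [0.4221 0.2857 0.3036] rpy [-1.7998e+02  1.0000e-02  1.0275e+02] q6 8.6 rows cm/rad [-1.4897e+01  4.2090e+00  1.0355e+01 -3.0000e-03] w 0.0853 F [ 0.4  0.5 -0.6] g 0.0
```

```bash
python3 -m creep '[[[-2.1,0.6,1.2,0],[-4.2,1.2,2.4,0],[-6.3,1.8,3.6,0],[-8.5,2.4,4.8,0],[-10.6,3,6,0],[-12.7,3.6,7.2,0],[-14,4,8,0],[-14.9,4.2,8.3,0],[-14.9,4.2,8.3,0],[-14.9,4.2,8.3,0]]]'
python3 - <<'E'
from h import *
go(.496,.1497,.118,12.9)
p,f=cam('wrist'); im,d=snapshot('wrist'); cv2.imwrite('pics/w1.png',im)
P=pts('wrist',cv2.medianBlur(d,5).astype(float),p,f); Z=P[...,2]; H,S,V=cv2.split(cv2.cvtColor(im,cv2.COLOR_BGR2HSV))
R=np.hypot(P[...,0]-.496,P[...,1]-.15)<.07
for n,m in(('all',R&(Z>.018)&(Z<.08)),('post',R&(H>105)&(H<130)&(S>120)&(Z>.07)&(Z<.078))):
    w=cv2.morphologyEx(m.astype(np.uint8),cv2.MORPH_OPEN,np.ones((3,3),np.uint8))>0
    if w.any(): print(n,w.sum(),[np.round(a,1) for a in cv2.minAreaRect((P[w][:,:2]*1000).astype(np.float32))],Z[w].max())
E
```

```text
t: 1.77
tcp_pos: [0.4963, 0.1518, 0.2211]
orientation: [180.0, -0.0, 103.0]
ft_force: [-0.3, 0.3, -0.1]
gripper_width: 0.0855
grasp_force: 0.0
t 1.77 tcp [0.4963 0.1518 0.2211] rpy [ 1.8000e+02 -2.0000e-02  1.0298e+02] q6 -8.5 rows cm/rad [-2.0200e-01 -7.9000e-02  1.0312e+01  1.0000e-03] w 0.0855 F [-0.3  0.3 -0.1] g 0.0
all 6163 [array([496.8, 149.4]), array([80.4, 63.9]), np.float64(12.8)] 0.07545209862660551
post 724 [array([496.6, 150.4]), array([19.9, 19.9]), np.float64(13.0)] 0.07545209862660551
```

View pics/w1.png

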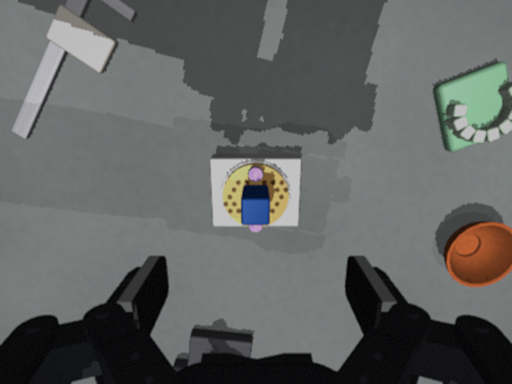

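The wrist view shows the block at (255,190), the blue post at (256,205), and the crowns at (256,174) and (256,228). The fingers straddle it along the carrier's x. The centre measures (0.4967, 0.150), which agrees with the top view, so I'll descend and close.

```bash
python3 -m creep '[[[-0.2,0,1.5,0],[-0.2,0,3.2,0],[-0.2,0,5,0],[-0.2,0,6.7,0],[-0.2,0,8.3,0],[-0.2,0,9.4,0],[-0.2,0,10.1,0],[-0.2,0,10.3,0],[-0.2,0,10.3,0],[-0.2,0,10.3,0]]]'
python3 -m creep '[[[0,0,0,0],[0,0,0,0],[0,0,0,0],[0,0,0,0],[0,0,0,0],[0,0,0,0],[0,0,0,0],[0,0,0,0],[0,0,0,0],[0,0,0,0]]]' 1 80
python3 -c "
from h import *
go(.6584,-.1015,.20,5.45)"
```

```text
t: 2.65
tcp_pos: [0.4973, 0.1499, 0.1188]
orientation: [179.9, 0.0, 103.0]
ft_force: [0.0, 0.3, -0.1]
gripper_width: 0.0853
grasp_force: 0.0
t: 3.48
tcp_pos: [0.4967, 0.1497, 0.1182]
orientation: [-180.0, 0.0, 103.0]
ft_force: [-3.7, -1.6, 4.9]
gripper_width: 0.0205
grasp_force: 78.9
t 3.48 tcp [0.4967 0.1497 0.1182] rpy [-1.7997e+02  1.0000e-02  1.0301e+02] q6 -8.8 rows cm/rad [-28.113  10.103  -8.183   0.132] w 0.0205 F [-3.7 -1.6  4.9] g 78.9
```

```bash
python3 -m creep '[[[0,0,-1,0],[0,0,-2.5,0],[0,0,-4.2,0],[-1,0.4,-6,0],[-3,1.1,-7.2,0.01],[-5.5,2,-7.8,0.03],[-8,2.9,-8,0.05],[-10.5,3.8,-8,0.07],[-13,4.7,-8,0.09],[-15.5,5.6,-8,0.11]]]'
python3 -m creep '[[[-2.5,0.9,0,0.02],[-5,1.8,0,0.022],[-7.5,2.7,0,0.022],[-9.5,3.4,0,0.022],[-11,4,0,0.022],[-12,4.4,0,0.022],[-12.5,4.5,0,0.022],[-12.6,4.5,0,0.022],[-12.6,4.5,0,0.022],[-12.6,4.5,0,0.022]]]'
python3 - <<'E'
from h import *
go(.6584,-.1015,.134,5.45)
p,f=cam('wrist'); im,d=snapshot('wrist'); cv2.imwrite('pics/w2.png',im)
P=pts('wrist',cv2.medianBlur(d,5).astype(float),p,f); Z=P[...,2]; H,S,V=cv2.split(cv2.cvtColor(im,cv2.COLOR_BGR2HSV))
def big(m):
    w=cv2.morphologyEx(m.astype(np.uint8),cv2.MORPH_OPEN,np.ones((3,3),np.uint8)); n,l,s,c=cv2.connectedComponentsWithStats(w); return l==1+np.argmax(s[1:,4])
X,Y=P[...,0],P[...,1]
for n,m in(('carrier',(Z>.09)&(Z<.165)&(np.hypot(X-.658,Y+.10)<.06)&(S<60)&(V>90)),('rail',(Z>.027)&(Z<.034)&(S<60)&(V>100)&(Y<-.07)&(X<.62)),('bed',(Z>.008)&(Z<.02)&(Y<-.03)&(Y>-.2)),('red',((H<6)|(H>174))&(S>150)&(Y<0)&(X<.5)),('knob',(H>7)&(H<20)&(S>150)&(Z>.07)&(Z<.085)&(Y>-.12)&(Y<0))):
    if m.sum()<20: print(n,m.sum()); continue
    w=big(m); print(n,w.sum(),[np.round(a,1) for a in cv2.minAreaRect((P[w][:,:2]*1000).astype(np.float32))],np.round(np.median(Z[w]),4))
E
```

```text
t: 4.32
tcp_pos: [0.5861, 0.0103, 0.1972]
orientation: [-179.9, -0.0, 96.6]
ft_force: [0.3, -0.5, -5.6]
gripper_width: 0.0206
grasp_force: 79.0
t: 5.15
tcp_pos: [0.6451, -0.1076, 0.1976]
orientation: [-179.9, -0.0, 95.5]
ft_force: [-0.3, 0.2, -4.4]
gripper_width: 0.0208
grasp_force: 78.9
t 5.15 tcp [ 0.6451 -0.1076  0.1976] rpy [-1.7995e+02 -4.0000e-02  9.5490e+01] q6 -24.9 rows cm/rad [4.820e-01 1.383e+00 6.357e+00 1.000e-03] w 0.0208 F [-0.3  0.2 -4.4] g 78.9
carrier 5215 [array([ 645.9, -106. ]), array([80.6, 61.7]), np.float64(5.0)] 0.1064
rail 7495 [array([ 527.7, -115.1]), array([121.6,  44.7]), np.float64(5.5)] 0.0318
bed 12411 [array([591.3, -81.5]), array([ 86.9, 265.1]), np.float64(82.5)] 0.0159
red 2417 [array([ 462.2, -120.8]), array([12.5, 78.8]), np.float64(5.9)] 0.0401
knob 2314 [array([502. , -61.3]), array([12.5, 55.3]), np.float64(38.3)] 0.0793
```

View pics/w2.png

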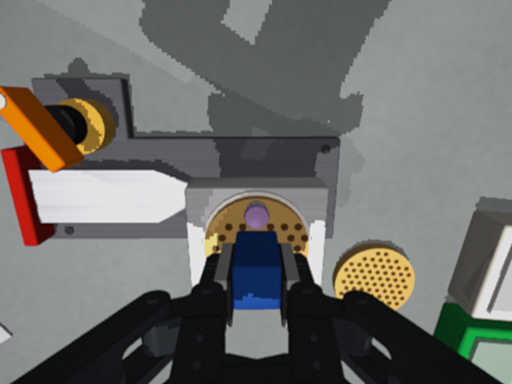

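Rail, carrier in hand and knob all measure consistently. The knob centre is (0.502, -0.061) with the bar at 128°, so its value is about 0.12. In the picture the carrier hangs over the bare bed with the nose at (187,187) just ahead of it. I'll lower it.

```bash
python3 -m creep '[[[0.2,0.6,0.4,0],[0.4,1.2,1.2,0],[0.43,1.38,2.4,0],[0.43,1.38,3.6,0],[0.43,1.38,4.6,0],[0.43,1.38,5.4,0],[0.43,1.38,5.9,0],[0.43,1.38,6.1,0],[0.43,1.38,6.2,0],[0.43,1.38,6.3,0]]]'
python3 -m creep '[[[0,0,0.05,0],[0,0,0.1,0],[0,0,0.15,0],[0,0,0.15,0],[0,0,0.15,0],[0,0,0.15,0],[0,0,0.15,0],[0,0,0.15,0],[0,0,0.15,0],[0,0,0.15,0]]]' - 30
python3 -c "
from h import *
go(.6585,-.102,.134,5.45);go(.5061,-.1167,.134,5.45)"
```

```text
t: 6.03
tcp_pos: [0.6592, -0.1032, 0.1353]
orientation: [179.9, 0.0, 95.4]
ft_force: [-0.4, 0.2, -5.3]
gripper_width: 0.0209
grasp_force: 79.1
t: 6.87
tcp_pos: [0.6589, -0.103, 0.1334]
orientation: [-180.0, -0.0, 95.4]
ft_force: [-0.7, 0.4, -4.6]
gripper_width: 0.0205
grasp_force: 79.1
t 6.87 tcp [ 0.6589 -0.103   0.1334] rpy [-180.     -0.     95.44] q6 -24.0 rows cm/rad [ 0.103 -0.031 -0.062 -0.   ] w 0.0205 F [-0.7  0.4 -4.6] g 79.1
t 6.87 tcp [ 0.6589 -0.103   0.1334] rpy [-180.     -0.     95.44] q6 -24.0 rows cm/rad [  0.085 -15.341  -0.062  -0.   ] w 0.0205 F [-0.7  0.4 -4.6] g 79.1
```

```bash
python3 -m creep '[[[0.05,0,0.03,0],[0.1,0,0.06,0],[0.1,0,0.1,0],[0.1,0,0.13,0],[0.1,0,0.16,0],[0.1,0,0.2,0],[0.1,0,0.2,0],[0.1,0,0.2,0],[0.1,0,0.2,0],[0.1,0,0.2,0]]]' 1 30
python3 - <<'E'
from h import *
go(.5061,-.1167,.134,5.45)
im,d=snapshot('scene'); c=im[130:290,60:340]; cv2.imwrite('pics/s2.png',cv2.resize(c,None,fx=2.8,fy=2.8))
E
```

```text
t: 7.7
tcp_pos: [0.6591, -0.1024, 0.1332]
orientation: [180.0, 0.0, 95.5]
ft_force: [-6.0, -1.4, 7.7]
gripper_width: 0.0206
grasp_force: 80.9
t 7.7 tcp [ 0.6591 -0.1024  0.1332] rpy [1.7999e+02 4.0000e-02 9.5450e+01] q6 -24.0 rows cm/rad [  0.031 -15.37   -0.081   0.   ] w 0.0206 F [-6.  -1.4  7.7] g 80.9
```

View pics/s2.png

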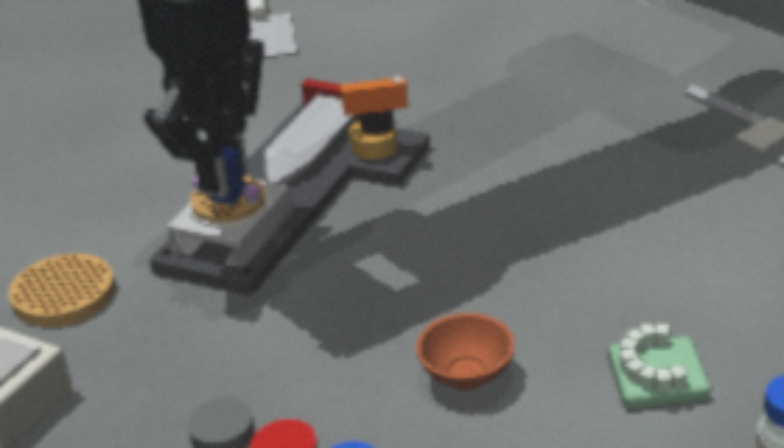

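The carrier sits flat on the bed at about (225,225) in the crop, in line with the dovetail nose at (270,165), with contact force showing. I'll slide it now.

```bash
python3 -m creep '[[[0.0,-0.5,-0.03,0],[0.0,-1,-0.05,0],[0.0,-1.5,-0.05,0],[0.0,-2,-0.05,0],[0.0,-2.5,-0.05,0],[0.0,-3,-0.05,0],[0.0,-3.5,-0.05,0],[0.0,-4,-0.05,0],[0.0,-4.5,-0.05,0],[0.0,-5,-0.05,0]]]' 1 30
python3 -c "
from h import *
go(.5061,-.1167,.134,5.45)"
```

```text
t: 8.58
tcp_pos: [0.6099, -0.1071, 0.1332]
orientation: [179.8, 0.1, 95.4]
ft_force: [12.6, 1.9, -1.0]
gripper_width: 0.021
grasp_force: 79.0
t 8.58 tcp [ 0.6099 -0.1071  0.1332] rpy [1.7977e+02 8.0000e-02 9.5430e+01] q6 -25.9 rows cm/rad [  0.028 -10.423  -0.075  -0.   ] w 0.021 F [12.6  1.9 -1. ] g 79.0
```

```bash
python3 -m creep '[[[0.0,-0.4,0,0],[0.0,-0.8,0,0],[0.0,-1.2,0,0],[0.0,-1.6,0,0],[0.0,-2,0,0],[0.0,-2.4,0,0],[0.0,-2.8,0,0],[0.0,-3.2,0,0],[0.0,-3.6,0,0],[0.0,-4,0,0]]]' 1 30
python3 -c "
from h import *
go(.5061,-.1167,.134,5.45)"
```

```text
t: 9.42
tcp_pos: [0.5702, -0.111, 0.1331]
orientation: [179.8, 0.1, 95.4]
ft_force: [15.7, 2.5, 9.1]
gripper_width: 0.0207
grasp_force: 81.4
t 9.42 tcp [ 0.5702 -0.111   0.1331] rpy [1.7976e+02 9.0000e-02 9.5420e+01] q6 -27.6 rows cm/rad [ 3.900e-02 -6.431e+00 -8.500e-02 -1.000e-03] w 0.0207 F [15.7  2.5  9.1] g 81.4
```

Forces stay low and there is no lateral load, so the carrier is on the dovetail.

```bash
python3 -m creep '[[[0.0,-0.5,0,0],[0.0,-1,0,0],[0.0,-1.5,0,0],[0.0,-2,0,0],[0.0,-2.5,0,0],[0.0,-3,0,0],[0.0,-3.5,0,0],[0.0,-4,0,0],[0.0,-4.4,0,0],[0.0,-4.8,0,0]]]' 1 30
python3 -m creep '[[[0.0,-0.2,0,0],[0.0,-0.4,0,0],[0.0,-0.6,0,0],[0.0,-0.8,0,0],[0.0,-0.9,0,0],[0.0,-1,0,0],[0.0,-1.1,0,0],[0.0,-1.15,0,0],[0.0,-1.2,0,0],[0.0,-1.2,0,0]]]' 1 30
python3 -c "
from h import *
go(.5061,-.1167,.134,5.45)"
```

```text
t: 10.25
tcp_pos: [0.5223, -0.1156, 0.1331]
orientation: [179.8, 0.1, 95.4]
ft_force: [2.8, -2.1, 5.1]
gripper_width: 0.0208
grasp_force: 80.0
t: 11.08
tcp_pos: [0.5104, -0.1168, 0.1331]
orientation: [179.8, 0.1, 95.4]
ft_force: [5.8, -1.7, 4.5]
gripper_width: 0.0205
grasp_force: 80.3
t 11.08 tcp [ 0.5104 -0.1168  0.1331] rpy [1.798e+02 1.000e-01 9.541e+01] q6 -30.7 rows cm/rad [ 0.055 -0.428 -0.092 -0.001] w 0.0205 F [ 5.8 -1.7  4.5] g 80.3
```

```bash
python3 -m creep '[[[0.0,-0.05,0,0],[0.0,-0.1,0,0],[0.0,-0.15,0,0],[0.0,-0.2,0,0],[0.0,-0.25,0,0],[0.0,-0.3,0,0],[0.0,-0.35,0,0],[0.0,-0.4,0,0],[0.0,-0.4,0,0],[0.0,-0.4,0,0]]]' 1 30
```

```text
t: 11.92
tcp_pos: [0.5065, -0.1171, 0.1331]
orientation: [179.8, 0.1, 95.4]
ft_force: [6.5, -0.9, 5.3]
gripper_width: 0.0208
grasp_force: 80.4
```

```bash
python3 -m creep '[[[0.0,-0.05,0,0],[0.0,-0.1,0,0],[0.0,-0.15,0,0],[0.0,-0.2,0,0],[0.0,-0.25,0,0],[0.0,-0.3,0,0],[0.0,-0.3,0,0],[0.0,-0.3,0,0],[0.0,-0.3,0,0],[0.0,-0.3,0,0]]]' 1 30
```

```text
t: 12.75
tcp_pos: [0.505, -0.1171, 0.1334]
orientation: [179.5, 0.1, 95.4]
ft_force: [13.0, 2.5, 0.5]
gripper_width: 0.0208
grasp_force: 79.5
```

Motion stalled at (0.505, -0.117) with rising force, which matches the predicted home position of (0.506, -0.117). I'll release, rise and check.

```bash
python3 -m creep '[[[0,0,0,0],[0,0,0,0],[0,0,0,0],[0,0,0,0],[0,0,-0.5,0],[0,0,-2,0],[0,0,-4,0],[0,0,-6,0],[0,0,-8,0],[0,0,-10,0]]]' 0 30
python3 - <<'E'
from h import *
go(.5015,-.0608,.20,38.3)
p,f=cam('top'); im,d=snapshot('top')
p2,f2=cam('wrist'); im2,d2=snapshot('wrist'); cv2.imwrite('pics/w3.png',im2)
for n,im,d,p,f in(('wrist',im2,d2,p2,f2),('top',im,d,p,f)):
    P=pts(n,cv2.medianBlur(d,5).astype(float),p,f); X,Y,Z=P[...,0],P[...,1],P[...,2]; H,S,V=cv2.split(cv2.cvtColor(im,cv2.COLOR_BGR2HSV))
    for k,m in(('knob',(H>7)&(H<20)&(S>150)&(Z>.07)&(Z<.085)&(np.hypot(X-.5,Y+.06)<.05)),('post',(H>105)&(H<130)&(S>120)&(Z>.08)&(Z<.095)&(np.hypot(X-.506,Y+.117)<.05)),('block',(Z>.034)&(Z<.048)&(S<60)&(V>90)&(np.hypot(X-.506,Y+.117)<.06))):
        w=cv2.morphologyEx(m.astype(np.uint8),cv2.MORPH_OPEN,np.ones((3,3),np.uint8))>0
        if w.sum()>10: print(n,k,w.sum(),[np.round(a,1) for a in cv2.minAreaRect((P[w][:,:2]*1000).astype(np.float32))],np.median(Z[w]))
E
```

```text
t: 13.58
tcp_pos: [0.5021, -0.1168, 0.2329]
orientation: [-179.9, -0.0, 95.4]
ft_force: [0.8, 0.4, -0.1]
gripper_width: 0.0427
grasp_force: 0.0
t 13.58 tcp [ 0.5021 -0.1168  0.2329] rpy [-1.7995e+02 -2.0000e-02  9.5440e+01] q6 -31.1 rows cm/rad [ 5.58   0.475  3.285 -0.573] w 0.0427 F [ 0.8  0.4 -0.1] g 0.0
wrist knob 1066 [array([501.4, -61.1]), array([12.1, 55.6]), np.float64(38.2)] 0.07981534262808115
wrist post 775 [array([ 507.1, -116.3]), array([19.9, 20.5]), np.float64(5.6)] 0.08981189399519754
wrist block 2598 [array([ 507.2, -116.8]), array([80.2, 64.3]), np.float64(5.6)] 0.041949571037156824
top knob 140 [array([503.5, -64.2]), array([12.1, 42.6]), np.float64(38.8)] 0.07818526561213396
top post 127 [array([ 505.3, -115.8]), array([20.3, 20.2]), np.float64(7.5)] 0.08827381178551708
top block 435 [array([ 506.2, -116.2]), array([81.1, 63.2]), np.float64(5.9)] 0.04075741992027504
```

View pics/w3.png

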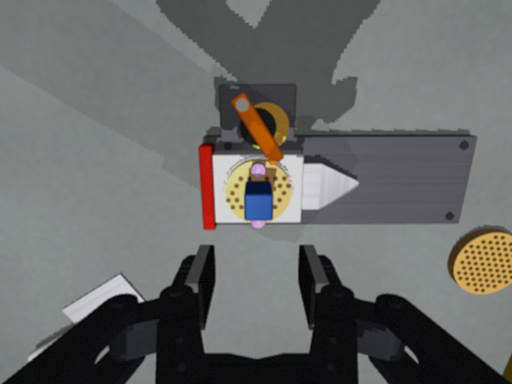

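The block sits flush against the red stop (block 215-302 px, stop at 207 px) with its top 41 mm up. It is home, and the knob is still loose at about 0.12 rad. The knob centre is (0.5014, -0.0611) with the bar at 128.2°, so I'll go to the knob.

```bash
python3 -m creep '[[[0.8,0,0.3,-0.08],[1.6,0.1,0.8,-0.16],[2.4,0.2,1.3,-0.24],[3.2,0.3,1.8,-0.32],[4,0.4,2.3,-0.4],[4.7,0.5,2.8,-0.48],[5.3,0.47,3.2,-0.55],[5.55,0.47,3.3,-0.571],[5.55,0.47,3.3,-0.571],[5.55,0.47,3.3,-0.571]]]' 0 30
python3 -c "
from h import *
go(.5014,-.0611,.131,38.2)"
```

```text
t: 14.52
tcp_pos: [0.5017, -0.0612, 0.1985]
orientation: [-180.0, -0.0, 128.1]
ft_force: [-0.1, 0.5, 0.6]
gripper_width: 0.0426
grasp_force: 0.0
t 14.52 tcp [ 0.5017 -0.0612  0.1985] rpy [-1.7997e+02 -4.0000e-02  1.2809e+02] q6 -57.9 rows cm/rad [ 2.700e-02 -1.500e-02  6.746e+00 -2.000e-03] w 0.0426 F [-0.1  0.5  0.6] g 0.0
```

```bash
python3 -m creep '[[[0,0,1,0],[0,0,2.2,0],[0,0,3.4,0],[0,0,4.5,0],[0,0,5.4,0],[0,0,6.1,0],[0,0,6.5,0],[0,0,6.7,0],[0,0,6.7,0],[0,0,6.7,0]]]' 0 30
python3 -m creep '[[[0,0,0,0],[0,0,0,0],[0,0,0,0],[0,0,0,0],[0,0,0,0],[0,0,0,0],[0,0,0,0],[0,0,0,0],[0,0,0,0],[0,0,0,0]]]' 1 40
```

```text
t: 15.35
tcp_pos: [0.5022, -0.0613, 0.1322]
orientation: [180.0, 0.0, 128.2]
ft_force: [0.6, 0.5, -0.9]
gripper_width: 0.0431
grasp_force: 0.0
t: 16.18
tcp_pos: [0.5018, -0.0617, 0.1326]
orientation: [-179.9, 0.0, 128.2]
ft_force: [-4.5, -2.9, 4.7]
gripper_width: 0.0112
grasp_force: 40.5
```

```bash
python3 -m creep '[[[0,0,0,0.08],[0,0,0,0.17],[0,0,0,0.26],[0,0,0,0.35],[0,0,0,0.44],[0,0,0,0.53],[0,0,0,0.62],[0,0,0,0.71],[0,0,0,0.8],[0,0,0,0.88]]]'
python3 -m creep '[[[0,0,0,0.05],[0,0,0,0.1],[0,0,0,0.15],[0,0,0,0.2],[0,0,0,0.25],[0,0,0,0.3],[0,0,0,0.34],[0,0,0,0.37],[0,0,0,0.39],[0,0,0,0.39]]]'
python3 -c "
from h import *
s=sensors.get_state();print(s['torque'],s['orientation'],s['ft_force'],s['q'][5])"
```

```text
t: 17.02
tcp_pos: [0.5006, -0.062, 0.1325]
orientation: [-179.7, 0.2, 77.6]
ft_force: [-11.2, -4.5, 11.5]
gripper_width: 0.011
grasp_force: 41.4
t: 17.85
tcp_pos: [0.5001, -0.0616, 0.1325]
orientation: [-179.7, 0.3, 55.6]
ft_force: [-14.2, -2.9, 13.7]
gripper_width: 0.0109
grasp_force: 42.8
[-0.52622083  2.09596985  0.6001114 ] [-179.70741457    0.30721446   55.56790246] [-14.24345603  -2.8710168   13.69744377] 14.732089973848035
```

The bar is now at 55.6° in world, 50° relative to the rail, which is the tight stop. I'll release, rise and verify.

```bash
python3 -m creep '[[[0,0,0,0],[0,0,0,0],[0,0,0,0],[0,0,0,0],[0,0,-0.5,0],[0,0,-2,0],[0,0,-4,0],[0,0,-6,0],[0,0,-8,0],[0,0,-10,0]]]' 0.2 30
python3 - <<'E'
from h import *
go(.5,-.06,.2)
p,f=cam('wrist'); im,d=snapshot('wrist'); cv2.imwrite('pics/w4.png',im)
P=pts('wrist',cv2.medianBlur(d,5).astype(float),p,f); X,Y,Z=P[...,0],P[...,1],P[...,2]; H,S,V=cv2.split(cv2.cvtColor(im,cv2.COLOR_BGR2HSV))
for k,m in(('knob',(H>7)&(H<20)&(S>150)&(Z>.07)&(Z<.085)&(np.hypot(X-.5,Y+.06)<.05)),('block',(Z>.034)&(Z<.048)&(S<60)&(V>90)&(np.hypot(X-.506,Y+.117)<.06))):
    w=cv2.morphologyEx(m.astype(np.uint8),cv2.MORPH_OPEN,np.ones((3,3),np.uint8))>0
    if w.sum()>10: print(k,w.sum(),[np.round(a,1) for a in cv2.minAreaRect((P[w][:,:2]*1000).astype(np.float32))],np.median(Z[w]))
E
```

```text
t: 18.68
tcp_pos: [0.502, -0.0611, 0.2332]
orientation: [180.0, -0.0, 55.4]
ft_force: [-0.4, 0.2, -0.6]
gripper_width: 0.0344
grasp_force: 0.0
t 18.68 tcp [ 0.502  -0.0611  0.2332] rpy [ 1.7998e+02 -1.0000e-02  5.5400e+01] q6 14.8 rows cm/rad [-0.019 -0.224  3.321  0.   ] w 0.0344 F [-0.4  0.2 -0.6] g 0.0
knob 871 [array([501.6, -60.7]), array([55.1, 12. ]), np.float64(56.9)] 0.0797322470770093
block 2222 [array([ 507. , -120.9]), array([80.5, 68.3]), np.float64(5.9)] 0.041979690210589116
```

View pics/w4.png

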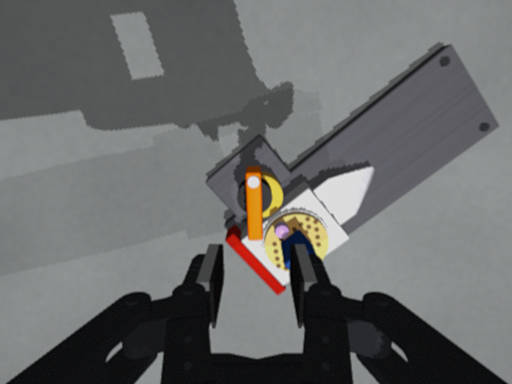

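The picture shows the carrier (300,240) flush against the red stop (255,263). The knob bar (254,205) is at about 51° to the rail, roughly 1.37 rad, so it is tight. The gripper is clear of everything.

```bash
python3 -c "
from plant import workorder
print(workorder.hand_in())"
```

```text
the job is handed in; nothing more can be done
None
```

The job is handed in (no verdict came back): the tray carrier is home against the red stop, the clamp was then turned to about 1.37–1.39 rad, the cast carrier was not touched, and it took about 19 s of the 51 s.

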